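Set out the glass nail file over the tray's open edge

TASK

Push the glass nail file across the aluminium tray, rounded end first, until about 4 cm of it sticks out straight over the tray's open edge, so that it can be taken by that end. Only push it along flat on the tray: do not pick it up or let it drop off. Leave the comb, the dryer, the jar and the orange stick where they are, and take the hand away at the end.

Things in the scene. Friction and masses are not known exactly. Their poses are not given: they have to be found in the camera images.
- tray: Shallow aluminium tray, 400 (x) x 340 (y) mm, on four rubber feet; it stands firm and does not move. Origin on the windowsill under its centre. Its flat floor (upper face) is 30 mm above the origin, 6 mm thick. A lip 4 mm thick stands 12 mm above the floor along the -y, -x and +x sides; the +y side has no lip and is the open edge, 170 mm from the origin.
- tray_edge (a point): Middle of the tray's open edge, at the height of the floor's upper face. Axes as the tray's: +y points straight out over the edge, z up.
- file: Glass nail file, a flat grey-green frosted glass strip 150 mm long (y) x 26 wide (x) x 6 thick, about 50 g, lying loose on the tray floor. Origin at the centre of its underside. Its +y end, nearer the open edge, is rounded (radius 13 mm); its -y end (darker glass) is square. It starts up to 18 degrees askew to the tray; the floor is bare for 25 mm or more on either side and ahead to the edge.
- file_tip (a point): The extreme point of the file's rounded end, on its underside: 75 mm from the file's origin along the file's +y. Axes as the file's.
- file_butt (a point): Middle of the file's square end, on its underside: 75 mm from the file's origin along its -y. The tray floor behind it is bare for at least 75 mm. Axes as the file's.
- comb: Pink plastic comb, 150 (y) x 34 (x) x 5 mm, lying loose on the tray to one side of the file. Origin at the centre of its underside. To be left alone.
- dryer: White handheld battery nail dryer with a small toggle switch, 150 (y) x up to 56 (x) mm, 34 mm high (44 mm over the switch), lying loose on the tray to the other side of the file. Origin at the centre of its underside. To be left alone.
- jar: Empty jar with a twist cap, 51 mm across and 48 mm high, standing loose near the open edge on the +x side of the tray. Origin at the centre of its underside. To be left alone.
- stick: Wooden orange stick, about 120 mm long (y) and 7 mm thick, lying loose near the -x lip of the tray. Origin at the centre of its underside. To be left alone.
Things that resemble listed ones, but are neither listed nor needed, are in the scene too. What is meant by the file is not yellow, and is the smaller of those in its own colour.

How it is judged:
By the outcome, as a careful person would: the job done as asked, in the order asked, and still so for the second after the job is handed in, with the robot touching nothing.
It also fails if it takes over 58 s, if anything falls off the work surface, if the arm or the gripper's body presses on something with over 40 N, if the wrist force passes 120 N, or if a joint passes its speed limit or range.

ROBOT

A 6-joint arm with a two-finger parallel gripper is mounted at the origin on the work surface. World frame = base frame: x ahead of the robot, y to its left, z up, the work surface at z = 0. Lengths are in m, angles in degrees, forces in N, time in s.
With the tool pointing down it reaches from about 0.4 to 0.825 m from the base axis. Payload 7 kg.
Tool frame: the origin (TCP) lies at the very end of the fingers, on their centre line; the grasp point (between the pads) lies r.grip_depth behind it (r.grip_depth is the distance from the TCP to the grasp point, in m); z points along the fingers, y is the direction in which the jaws open and shut (so a half turn about z gives the same grasp; the last joint's range is limited). The gripper opens to 88 mm and grips with 3 to 60 N. Pads are 19 mm wide; open, the fingers measure 130 mm over their backs; the gripper's body (78 mm by 193 mm) begins 47 mm behind the grasp point.
Start: joints at [-51.56, 20.546, 0.682, 0, -70.136, -16.507], TCP at [0.252, -0.626, 0.227] pointing down, gripper open.
Joint ranges: [-176.03, 176.03], [-82.01, 121.73], [-58.28, 71.71], [-173.87, 95.51], [-174.79, -0.11], [-173.66, 173.66]. Speed limits (degrees/s): [136.94, 136.94, 172.46, 180, 180, 180].

INTERFACE

Orientations are given as [roll, pitch, yaw] about the fixed x, y, z axes, in that order (R = Rz(yaw) Ry(pitch) Rx(roll)).
In Python, from plant import r gives the robot as it stands. The module is installed in compiled form; this text tells all that it offers.
- The arm moves only by the tool step_arm, never from a script. Its argument "increments" is a list of rows, each a list of 3 entries, a list of its own where there are three numbers: the shift along the tool's x, y, z in m, then the turn, a rotation vector about the tool's x, y, z in rad, then the closure, from 0 (fully open) to 1 (shut). In form: [[[x, y, z], [wx, wy, wz], grip], ...]. A call has 1 to 10 rows; each row is the pose to reach, as a shift and turn from the pose commanded when the call began, along the tool's axes at that moment; what a row does not reach only later rows make up. A row lasts 1/10 s, in which the tool goes at most 50 mm and 8.59 degrees, less where a joint would pass 70% of its speed; a pose out of reach is approached as far as the arm can. A call with a gripper value outside its range is refused whole. The fingers move at their own pace and stop on an object; "force" is the grip in N (left out, the last holds). Time passes only in rows, so rows that repeat a pose let the fingers close. It gives the time, the measured TCP pose, the force and the opening at its end, in the units of the state.
- r.get_state(): the state, without advancing time (a new reading comes with each control period).
- r.capture(name): name is "scene" or "side" or "wrist"; returns a dict with "color" (420x560x3 uint8, red, green, blue), "intrinsics" (3x3 intrinsics, pixels), "rvec" (rotation vector, rad) and "tvec" (3), from world to camera coordinates, as OpenCV has them; the wrist camera has in their place "T_tool_cam" (4x4, takes a point from camera to tool coordinates, whose origin is the TCP and whose axes are the flange's). Camera axes: x right, y down, z forward; pixel columns grow to the right and rows downward; lengths in m; the calibration is good to about 2 mm. A picture is of the moment at which its call begins: read the wrist's pose just before it. There is no depth.
- r.close_job(): hands the job in, once; it reports no verdict.
The state is a dict: "time_s": time; "joints": joint angles; "qd": joint speeds; "joint_torque": joint torques, N m; "tcp_pos": TCP position; "eef_rot": TCP orientation; "contact_force": force on the tool from outside, world axes, zero at the start; "moment": the same for the moment, N m; "gripper_width": finger opening in m.
Only numpy, scipy, OpenCV 4.12 (cv2) and the standard library are available. Lean on these libraries where they do the work, as an engineer would, in place of code of your own. Each camera call takes 0.05 s, during which the arm holds its last target.

## Working session

There is one attempt and no reset: what is moved stays moved. The work goes in short steps, Python scripts to look and compute and a tool call to move; the robot and the scene stay as the last step left them, time stands still between calls to the robot, and variables do not carry over. Pictures are saved under pics/ and viewed, and the job is handed in when it is done.

Besides the shell and the picture viewer there is one more tool, called by a JSON object that holds its "fn" and its "kwargs", one argument or row to a line. step_arm: Moves the arm, as the interface text tells. Its arguments: {"type":"object","properties":{"increments":{"type":"array","items":{"type":"array"}},"force":{"type":"number"}},"required":["increments"]}

```bash
mkdir -p pics; cat > h.py <<'E'
import numpy as np, cv2
from plant import r
def cap(n,f):
    c=r.capture(n); cv2.imwrite('pics/'+f,c['color'][:,:,::-1]); 
    np.savez('pics/'+f+'.npz',**{k:np.array(v) for k,v in c.items()}); return c
def ray(c,px,z):
    K=np.array(c['intrinsics']);R=cv2.Rodrigues(np.array(c['rvec'],float))[0];t=np.array(c['tvec'],float).ravel()
    px=np.atleast_2d(np.array(px,float)); d=np.linalg.inv(K)@np.c_[px,np.ones(len(px))].T
    o=-R.T@t; D=(R.T@d).T
    return o+D*((z-o[2])/D[:,2])[:,None]
def load(f): return dict(np.load('pics/'+f+'.npz'))
E
python3 - <<'E'
from h import *
for n in('scene','side','wrist'):
    c=cap(n,n+'0.png'); print(c['intrinsics'])
    if n!='wrist':
        R=cv2.Rodrigues(np.array(c['rvec'],float))[0];print(n,-R.T@np.ravel(c['tvec']))
    else: print(c['T_tool_cam'])
print(r.get_state(), r.grip_depth)
E
```

```text
[[389.24434556   0.         274.18036223]
 [  0.         389.24434556 214.2189395 ]
 [  0.           0.           1.        ]]
scene [1.15264257 0.00195113 0.74498133]
[[406.33834      0.         279.32240839]
 [  0.         406.33834    212.15796773]
 [  0.           0.           1.        ]]
side [0.48030828 0.47439245 0.61676976]
[[342.06129444   0.         284.45965515]
 [  0.         342.06129444 208.67615933]
 [  0.           0.           1.        ]]
[[-1.82804737e-03 -9.68199425e-01 -2.50173005e-01  6.74601287e-02]
 [ 9.99997993e-01 -1.97515772e-03  3.36978260e-04 -5.44855816e-04]
 [-8.20393299e-04 -2.50171887e-01  9.68201092e-01 -1.57972641e-01]
 [ 0.00000000e+00  0.00000000e+00  0.00000000e+00  1.00000000e+00]]
{'time_s': 0.15, 'joints': array([-5.15620658e+01,  2.05824722e+01,  6.47186261e-01, -1.33409927e-02,
       -7.01354962e+01, -1.65076121e+01]), 'qd': array([ 0.00539287, -0.06552098,  0.12767494, -0.02648551, -0.01867941,
        0.02439407]), 'joint_torque': array([-8.43662237e-04, -5.83275211e+01,  2.93289918e+01,  7.00111896e+00,
        8.75964324e-03, -1.06027665e-04]), 'tcp_pos': array([ 0.25194621, -0.6258374 ,  0.22584707]), 'eef_rot': array([ 1.79928571e+02, -8.08770195e-03, -1.58074214e+02]), 'contact_force': array([-0.77600279, -0.05860045,  0.24078157]), 'moment': array([0.00957221, 0.04517006, 0.00143903]), 'gripper_width': 0.08774693980838612} 0.0188
```

View pics/scene0.png

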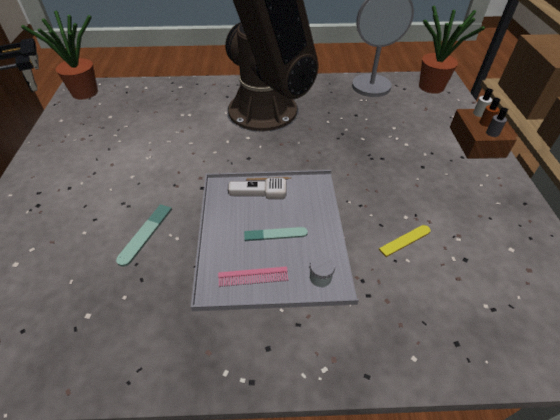

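View pics/side0.png

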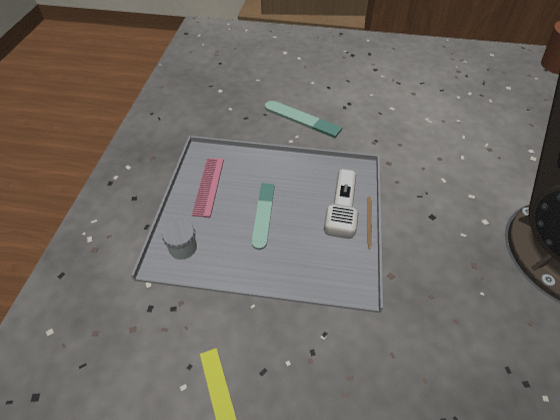

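View pics/wrist0.png

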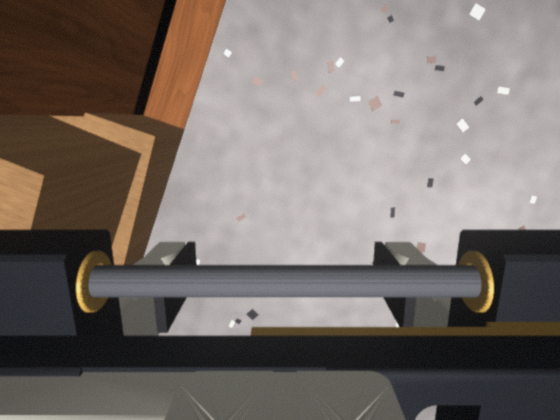

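Candidates, as scene pixels: the green file on the tray at (275,234), the larger green file off the tray at (145,235), and the yellow one at (405,240). I choose the one on the tray: it is the smaller of the green pair. Its rounded end points right, towards the open edge. Next I measure and check a close crop.

```bash
cat > m.py <<'E'
from h import *
def filemask(c):
    hsv=cv2.cvtColor(np.ascontiguousarray(c['color']),cv2.COLOR_RGB2HSV)
    m=cv2.inRange(hsv,(65,70,40),(98,255,255))
    return m
def measure(c,box,z=0.036):
    m=filemask(c); k=np.zeros_like(m); x0,y0,x1,y1=box; k[y0:y1,x0:x1]=m[y0:y1,x0:x1]
    n,l,s,_=cv2.connectedComponentsWithStats(k)
    k=np.uint8(l==1+np.argmax(s[1:,4]))*255
    cs,_=cv2.findContours(k,cv2.RETR_EXTERNAL,cv2.CHAIN_APPROX_NONE)
    p=max(cs,key=cv2.contourArea)[:,0,:]
    P=ray(c,p,z)[:,:2]
    (cx,cy),(w,h),a=cv2.minAreaRect((P*1000).astype(np.float32))
    b=cv2.boxPoints(((cx,cy),(w,h),a))
    # centre axis
    e=[b[1]-b[0],b[2]-b[1]]; L=max(e,key=np.linalg.norm); u=L/np.linalg.norm(L); u=u*np.sign(u[1])
    C=np.array([cx,cy]); 
    return C,u,max(w,h),min(w,h),C+u*max(w,h)/2,C-u*max(w,h)/2
E
python3 - <<'E'
from m import *
s=load('scene0.png');d=load('side0.png')
for nm,c,b in(('scene',s,(200,180,345,300)),('side',d,(230,165,300,260))):
    C,u,L,W,t,bt=measure(c,b); print(nm,C,np.degrees(np.arctan2(-u[0],u[1])),L,W,'tip',t,'butt',bt)
C,u,L,W,t,bt=measure(s,(100,190,190,280),0.006);print('other',C,L,W)
# tray corners
print('scene tray lip corners z .042 (BL..)',ray(s,[(203,174),(331,173),(354,303),(194,305)],.042).round(3)[:,:2].tolist())
print('side',ray(d,[(190,140),(382,156),(382,300),(146,278)],.036).round(3)[:,:2].tolist())
a=s['color'][160:320,180:370,::-1]; cv2.imwrite('pics/crop_s.png',cv2.resize(a,None,fx=4,fy=3.6,interpolation=3)[:600,:800])
a=d['color'][130:310,140:400,::-1]; cv2.imwrite('pics/crop_d.png',cv2.resize(a,None,fx=3,fy=3,interpolation=3))
E
```

```text
scene [574.57128906 -28.13747025] 0.8852573 40.23174285888672 26.57430076599121 tip [574.26049805  -8.02400017] butt [574.88208008 -48.25094032]
side [572.449646   -27.54428291] 3.3954575 40.50376510620117 24.018878936767578 tip [571.25018322  -7.32795334] butt [573.64910877 -47.76061249]
other [ 470.49993896 -270.97106934] 55.07160949707031 31.757801055908203
scene tray lip corners z .042 (BL..) [[0.364, -0.164], [0.373, 0.18], [0.765, 0.175], [0.757, -0.148]]
side [[0.755, -0.146], [0.353, -0.16], [0.357, 0.167], [0.733, 0.185]]
```

View pics/crop_s.png

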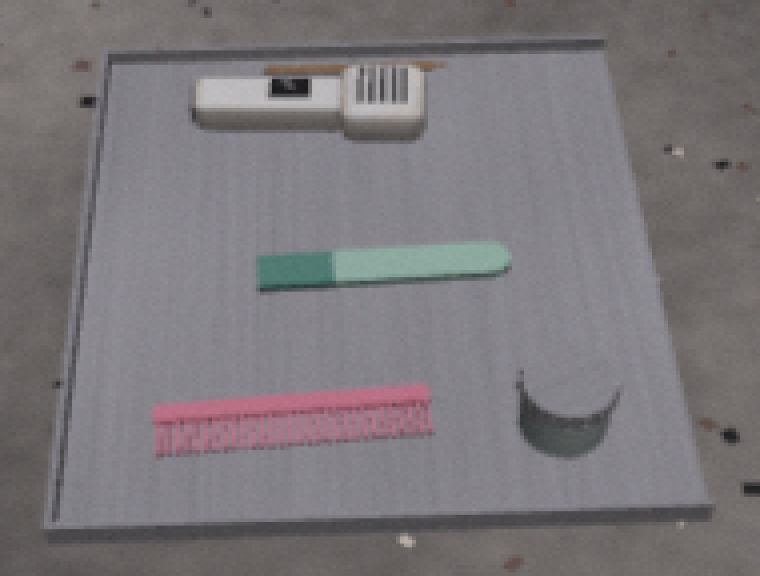

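View pics/crop_d.png

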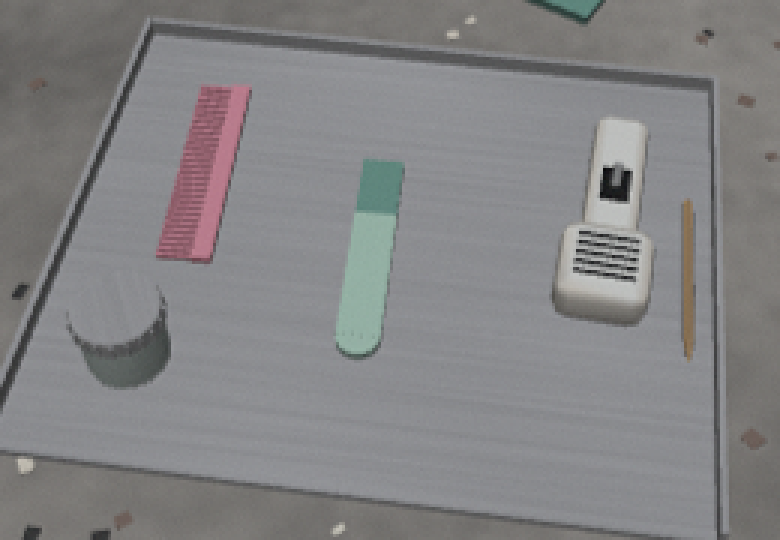

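The crops confirm the choice: a small light-green strip with its round end at (510,257) in the scene crop and its dark square end at (258,273). The mask caught only the dark end, so I widen it and measure the tray's edges.

```bash
sed -i 's/(65,70,40)/(60,40,50)/' m.py
python3 - <<'E'
from m import *
s=load('scene0.png');d=load('side0.png')
for nm,c,b in(('scene',s,(220,200,330,260)),('side',d,(235,170,290,255))):
    C,u,L,W,t,bt=measure(c,b); print(nm,C,np.degrees(np.arctan2(-u[0],u[1])),L,W,'tip',t,'butt',bt)
C,u,L,W,t,bt=measure(s,(100,190,190,280),0.006);print('other',C,L,W)
for f,c,b in(('ts.png',s,(290,160,120,160)),('td.png',d,(140,230,260,80))):
    x,y,w,h=b; a=c['color'][y:y+h,x:x+w,::-1]; k=4 if w<200 else 3
    cv2.imwrite('pics/'+f,cv2.resize(a,None,fx=k if k==3 else 5,fy=k if k==3 else 3.75,interpolation=2))
E
```

```text
scene [572.42016602  22.65589905] 2.4481504 147.02639770507812 29.035612106323242 tip [569.2800293   96.10199738] butt [575.56030273 -50.79019928]
side [569.46459961  22.11894226] 3.1158817 142.9479217529297 25.640134811401367 tip [565.57958984  93.48723602] butt [573.34960938 -49.2493515 ]
other [ 535.47473145 -298.09280396] 198.60435485839844 36.475711822509766
```

View pics/ts.png

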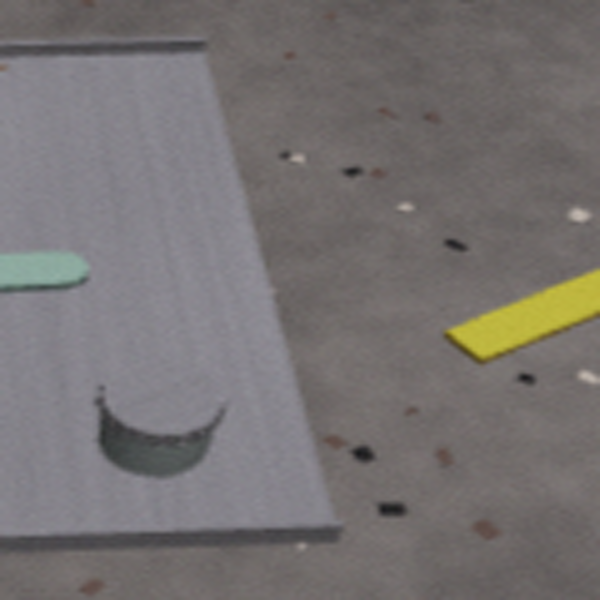

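View pics/td.png

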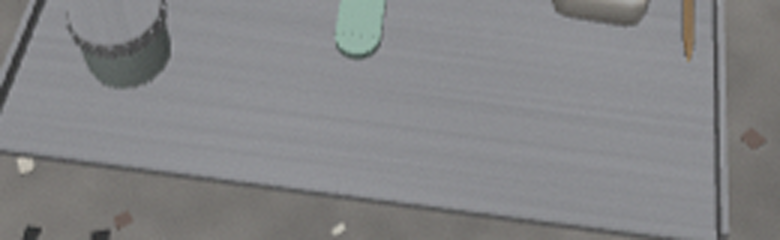

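```bash

python3 - <<'E'
from m import *
s=load('scene0.png');d=load('side0.png')
def sub(c,pa,pb,half=7):
    # sub-pixel edge: strongest gradient along normals between two rough pts
    g=cv2.GaussianBlur(cv2.cvtColor(c['color'],cv2.COLOR_RGB2GRAY).astype(np.float32),(0,0),1.0)
    pa,pb=np.array(pa,float),np.array(pb,float);u=(pb-pa)/np.linalg.norm(pb-pa);n=np.array([-u[1],u[0]])
    T=np.linspace(0,1,60);S=np.arange(-half,half+.01,.25);pts=[]
    for t in T:
        q=pa+t*(pb-pa)+S[:,None]*n
        v=cv2.remap(g,q[:,0].astype(np.float32)[None],q[:,1].astype(np.float32)[None],1)[0]
        pts.append(q[np.argmax(abs(np.gradient(v)))])
    pts=np.array(pts,np.float32)
    l=cv2.fitLine(pts,cv2.DIST_HUBER,0,.01,.01).ravel(); 
    p0=l[2:]; a=p0+l[:2]*np.dot(pa-p0,l[:2]); b=p0+l[:2]*np.dot(pb-p0,l[:2]); return np.array([a,b])
for nm,c,pa,pb in(('scene',s,(337,203),(355,290)),('side',d,(160,283),(370,308))):
    e=sub(c,pa,pb); P=ray(c,e,.030)[:,:2]*1000; v=P[1]-P[0]; v*=np.sign(v[0]);print(nm,e.round(1).tolist(),P.round(1).tolist(),'edge dir deg',np.degrees(np.arctan2(v[1],v[0])))
# rough lips on the outer top (z .042)
print(ray(s,[(203,174),(331.5,170.5),(357.5,301),(191.5,301.5)],.042).round(3)[:,:2].tolist())
print(ray(d,[(191,137),(379.5,156),(382.5,308.5),(139,280)],.042).round(3)[:,:2].tolist())
# objects
for nm,c in(('s',s),('d',d)):
    hsv=cv2.cvtColor(c['color'],cv2.COLOR_RGB2HSV)
    m=cv2.inRange(hsv,(160,80,80),(179,255,255)); cs=max(cv2.findContours(m,0,1)[0],key=cv2.contourArea) if 0 else np.argwhere(m[130:310,100:400])[:,::-1]+[100,130]
    P=ray(c,cs,.035)[:,:2];print('comb',P.min(0).round(3),P.max(0).round(3),len(P))
    m=cv2.inRange(hsv,(0,0,165),(60,45,255)); q=np.argwhere(m[165:240,200:385])[:,::-1]+[200,165]
    P=ray(c,q,.050)[:,:2];print('dryer',P.min(0).round(3),P.max(0).round(3),len(P))
E
```

```text
scene [[336.5, 203.1], [354.7, 290.1]] [[474.2, 182.0], [727.7, 184.5]] edge dir deg 0.5476523330832878
side [[160.1, 281.9], [369.8, 309.2]] [[710.8, 185.0], [374.5, 182.2]] edge dir deg 0.4901924548845174
[[0.364, -0.164], [0.363, 0.183], [0.76, 0.183], [0.749, -0.153]]
[[0.753, -0.149], [0.36, -0.153], [0.358, 0.184], [0.74, 0.193]]
comb [ 0.667 -0.103] [0.708 0.043] 480
dryer [ 0.397 -0.091] [0.536 0.254] 133
comb [ 0.665 -0.102] [0.706 0.047] 958
dryer [ 0.403 -0.096] [0.455 0.049] 759
```

Both views agree: the file's centre is at about (0.571, 0.022), its tip at y≈0.097 and its butt at y≈−0.052, and it is turned about 2.8°. The off-tray green file measures 199 mm, so it isn't the one meant. The open edge is at y≈0.183, with the tray turned about 0.5°.

Plan: bring nearly closed fingers down behind the butt with the flat face square to the tray, then push +y about 125 mm.

{"fn": "step_arm", "kwargs": {
  "increments": [
    [[-0.04,0.03,0.0],[0,0,-0.1],0.88],
    [[-0.08,0.06,0.0],[0,0,-0.2],0.88],
    [[-0.115,0.085,0.0],[0,0,-0.3],0.88],
    [[-0.15,0.115,0.0],[0,0,-0.4],0.88],
    [[-0.19,0.145,0.01],[0,0,-0.5],0.88],
    [[-0.23,0.175,0.02],[0,0,-0.6],0.88],
    [[-0.27,0.205,0.03],[0,0,-0.7],0.88],
    [[-0.31,0.235,0.04],[0,0,-0.8],0.88],
    [[-0.35,0.265,0.05],[0,0,-0.9],0.88],
    [[-0.385,0.295,0.06],[0,0,-1.0],0.88]
  ],
  "force": 20
}}

```text
time_s: 1.15
tcp_pos: [0.4989, -0.2086, 0.1668]
eef_rot: [-180.0, -0.0, -100.5]
contact_force: [0.8, -0.9, -0.0]
gripper_width: 0.0139
```

```bash
cat > go.py <<'E'
import sys
from m import *
from scipy.spatial.transform import Rotation as Ro
def togo(p,yaw):
    s=r.get_state();R=Ro.from_euler('xyz',s['eef_rot'],degrees=True);T=Ro.from_euler('xyz',[180,0,yaw],degrees=True)
    print('t',s['time_s'],'pos',np.round(s['tcp_pos'],4),'rot',np.round(s['eef_rot'],2),'w',round(s['gripper_width'],4),'F',np.round(s['contact_force'],1))
    print('togo tool',np.round(R.inv().apply(np.array(p)-s['tcp_pos']),4),np.round((R.inv()*T).as_rotvec(),4))
if __name__=='__main__': togo([float(x) for x in sys.argv[1:4]],float(sys.argv[4]))
E
python3 go.py .573 -.085 .12 -89.5
```

```text
t 1.15 pos [ 0.4989 -0.2086  0.1668] rot [-179.97   -0.   -100.53] w 0.0139 F [ 0.8 -0.9 -0. ]
togo tool [-0.1351 -0.0502  0.0468] [-5.000e-04 -1.000e-04 -1.925e-01]
```

{"fn": "step_arm", "kwargs": {
  "increments": [
    [[-0.035,-0.013,0.01],[0,0,-0.06],0.88],
    [[-0.07,-0.026,0.02],[0,0,-0.12],0.88],
    [[-0.1,-0.038,0.03],[0,0,-0.17],0.88],
    [[-0.125,-0.047,0.042],[0,0,-0.195],0.88],
    [[-0.133,-0.05,0.046],[0,0,-0.196],0.88],
    [[-0.133,-0.05,0.046],[0,0,-0.196],0.88],
    [[-0.133,-0.05,0.046],[0,0,-0.196],0.88]
  ]
}}

```text
time_s: 1.85
tcp_pos: [0.5717, -0.0896, 0.1211]
eef_rot: [180.0, -0.0, -89.6]
contact_force: [-0.6, -0.7, -0.1]
gripper_width: 0.0105
```

```bash
python3 go.py .573 -.085 .04 -89.5; python3 - <<'E'
from m import *
cap('wrist','w1.png');cap('side','d1.png')
E
```

```text
t 1.85 pos [ 0.5717 -0.0896  0.1211] rot [ 1.7997e+02 -1.0000e-02 -8.9560e+01] w 0.0105 F [-0.6 -0.7 -0.1]
togo tool [-0.0047 -0.0014  0.0811] [ 0.0005 -0.0002 -0.0011]
```

View pics/w1.png

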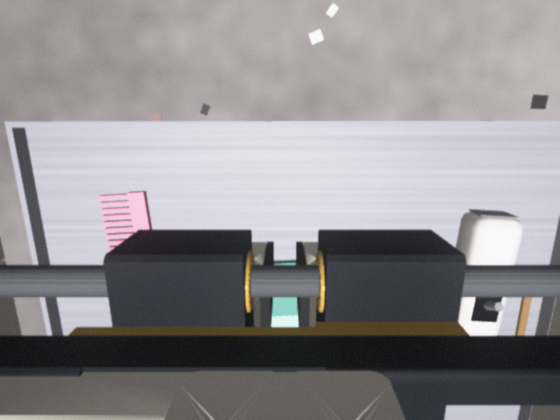

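View pics/d1.png

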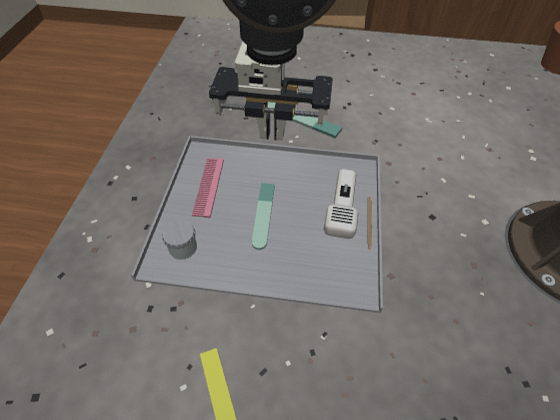

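The fingers hang behind the file, and the dark butt shows centred in the gap between them in the wrist view (285,290). The comb and dryer are well to the sides. Descending.

{"fn": "step_arm", "kwargs": {
  "increments": [
    [[0.0,-0.0015,0.025],[0,0,0],0.88],
    [[0.0,-0.0015,0.05],[0,0,0],0.88],
    [[0.0,-0.0015,0.07],[0,0,0],0.88],
    [[0.0,-0.0015,0.08],[0,0,0],0.88],
    [[0.0,-0.0015,0.082],[0,0,0],0.88],
    [[0.0,-0.0015,0.084],[0,0,0],0.88],
    [[0.0,-0.0015,0.085],[0,0,0],0.88],
    [[0.0,-0.0015,0.085],[0,0,0],0.88]
  ]
}}

```text
time_s: 2.75
tcp_pos: [0.5741, -0.0891, 0.0368]
eef_rot: [-179.9, 0.0, -89.5]
contact_force: [-1.6, -0.2, 0.2]
gripper_width: 0.0108
```

```bash
python3 go.py .573 -.085 .032 -89.5
```

```text
t 2.75 pos [ 0.5741 -0.0891  0.0368] rot [-1.7992e+02  1.0000e-02 -8.9540e+01] w 0.0108 F [-1.6 -0.2  0.2]
togo tool [-0.0042  0.001   0.0048] [-0.0013  0.0002 -0.0007]
```

Now I probe for the floor in small steps.

{"fn": "step_arm", "kwargs": {
  "increments": [
    [[0,0,0.001],[0,0,0],0.88],
    [[0,0,0.002],[0,0,0],0.88],
    [[0,0,0.003],[0,0,0],0.88],
    [[0,0,0.004],[0,0,0],0.88],
    [[0,0,0.004],[0,0,0],0.88],
    [[0,0,0.004],[0,0,0],0.88]
  ]
}}

```text
time_s: 3.35
tcp_pos: [0.5735, -0.0892, 0.032]
eef_rot: [180.0, -0.0, -89.5]
contact_force: [1.0, -0.5, -0.6]
gripper_width: 0.0102
```

{"fn": "step_arm", "kwargs": {
  "increments": [
    [[0,0,0.001],[0,0,0],0.88],
    [[0,0,0.001],[0,0,0],0.88],
    [[0,0,0.001],[0,0,0],0.88]
  ]
}}

```text
time_s: 3.65
tcp_pos: [0.5736, -0.0892, 0.0309]
eef_rot: [180.0, 0.0, -89.5]
contact_force: [0.4, 0.6, -0.6]
gripper_width: 0.0108
```

```bash
python3 go.py .573 -.085 .032 -89.5; python3 - <<'E'
from m import *
c=cap('side','d2.png');cv2.imwrite('pics/d2c.png',cv2.resize(c['color'][80:260,190:350,::-1],None,fx=3.3,fy=3.3,interpolation=2))
E
```

```text
t 3.65 pos [ 0.5736 -0.0892  0.0309] rot [180.     0.   -89.54] w 0.0108 F [ 0.4  0.6 -0.6]
togo tool [-0.0042  0.0005 -0.0011] [ 0.0001  0.     -0.0008]
```

View pics/d2c.png

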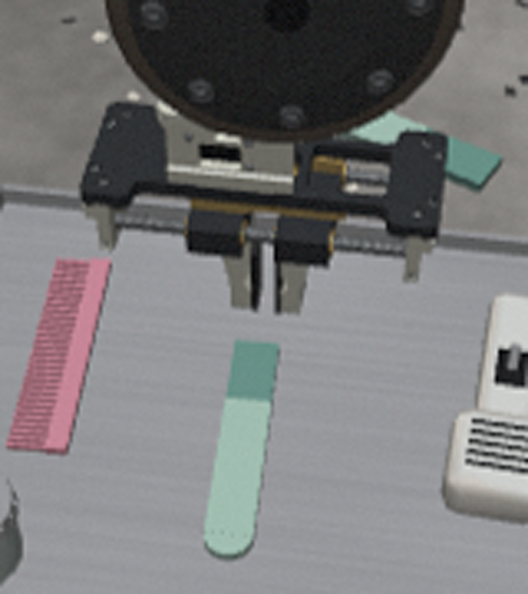

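```bash
python3 - <<'E'
from m import *
d=load('d2.png')
print(ray(d,[(190+266/3.3,80+309/3.3)],.031), ray(d,[(190+235/3.3,80+343/3.3),(190+279/3.3,80+344/3.3)],.036))
C,u,L,W,t,b=measure(d,(235,170,290,255));print(C,t,b)
c=cap('scene','s2.png');C,u,L,W,t,b=measure(c,(220,200,330,260));print(C,u,t,b)
cv2.imwrite('pics/s2c.png',cv2.resize(c['color'][140:290,190:350,::-1],None,fx=4,fy=4,interpolation=2))
E
```

```text
[[ 0.57235797 -0.08004266  0.031     ]] [[ 0.58515182 -0.04543461  0.036     ]
 [ 0.55962207 -0.0486158   0.036     ]]
[571.31152344 -11.8084259 ] [569.27337646  25.63249969] [573.34967041 -49.2493515 ]
[572.20098877  22.51613617] [-0.04801592  0.99884653] [568.6842041   95.67371368] [575.71777344 -50.64144135]
```

View pics/s2c.png

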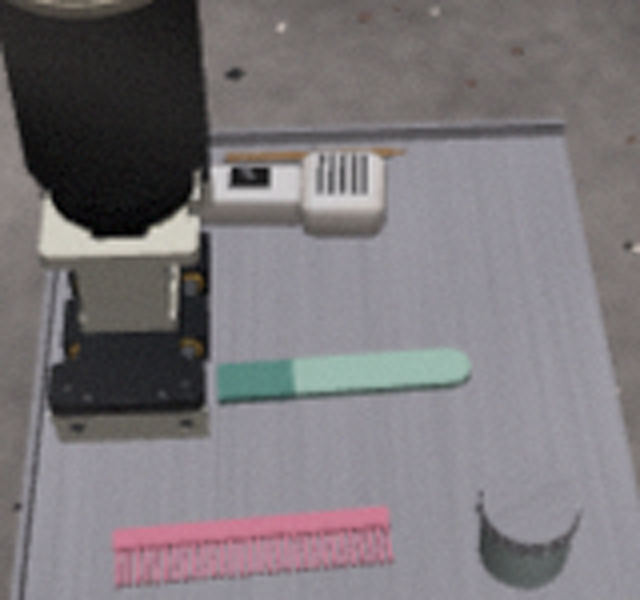

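Finger tips read (0.572, −0.080 front) and butt centre (0.574, −0.050), so they line up. I rise 1.3 mm off the floor and push in stages, well short of the goal first.

{"fn": "step_arm", "kwargs": {
  "increments": [
    [[0,-0.001,-0.0013],[0,0,0],0.88],
    [[-0.008,-0.001,-0.0013],[0,0,0],0.88],
    [[-0.016,-0.001,-0.0013],[0,0,0],0.88],
    [[-0.022,-0.001,-0.0013],[0,0,0],0.88],
    [[-0.026,-0.001,-0.0013],[0,0,0],0.88],
    [[-0.03,-0.001,-0.0013],[0,0,0],0.88],
    [[-0.034,-0.001,-0.0013],[0,0,0],0.88],
    [[-0.038,-0.001,-0.0013],[0,0,0],0.88],
    [[-0.042,-0.001,-0.0013],[0,0,0],0.88],
    [[-0.046,-0.001,-0.0013],[0,0,0],0.88]
  ]
}}

```text
time_s: 4.75
tcp_pos: [0.5742, -0.0429, 0.0323]
eef_rot: [180.0, -0.0, -89.5]
contact_force: [0.0, -0.2, 1.0]
gripper_width: 0.0109
```

```bash
python3 go.py .5745 .0635 .0322 -89.5; python3 - <<'E'
from m import *
c=cap('side','d3.png');cv2.imwrite('pics/d3c.png',cv2.resize(c['color'][80:310,140:390,::-1],None,fx=2.6,fy=2.6,interpolation=2))
c=cap('scene','s3.png');C,u,L,W,t,b=measure(c,(200,200,345,260));print(C,np.degrees(np.arctan2(-u[0],u[1])),L,W,t,b)
E
```

```text
t 4.75 pos [ 0.5742 -0.0429  0.0323] rot [180.    -0.   -89.55] w 0.0109 F [ 0.  -0.2  1. ]
togo tool [-1.064e-01 -1.200e-03  1.000e-04] [ 0.     -0.     -0.0008]
[574.44976807  55.09581375] 0.7449716 118.28815460205078 27.871646881103516 [573.68078619 114.23488998] [575.21874994  -4.04326248]
```

View pics/d3c.png

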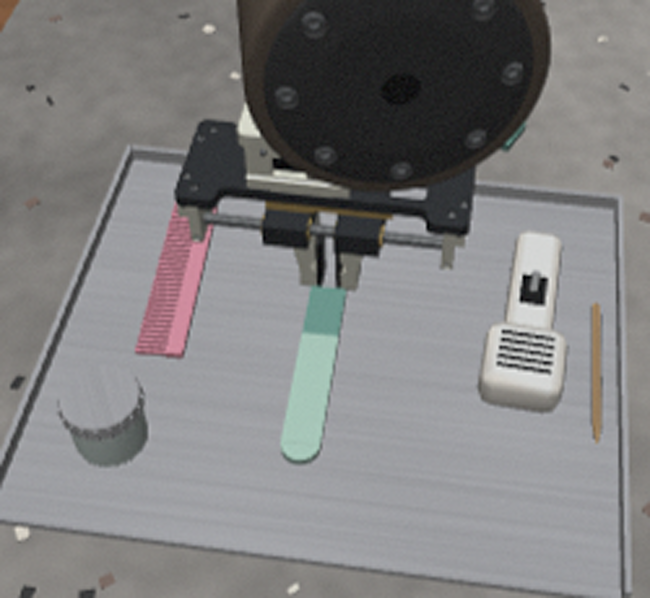

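The fingers are flush with the butt and the file has straightened to about 0.7°. The jar, comb and dryer are untouched. Pushing on.

{"fn": "step_arm", "kwargs": {
  "increments": [
    [[-0.003,0,0],[0,0,0],0.88],
    [[-0.008,0,0],[0,0,0],0.88],
    [[-0.014,0,0],[0,0,0],0.88],
    [[-0.02,0,0],[0,0,0],0.88],
    [[-0.026,0,0],[0,0,0],0.88],
    [[-0.032,0,0],[0,0,0],0.88],
    [[-0.038,0,0],[0,0,0],0.88],
    [[-0.043,0,0],[0,0,0],0.88],
    [[-0.047,0,0],[0,0,0],0.88],
    [[-0.05,0,0],[0,0,0],0.88]
  ]
}}

```text
time_s: 5.85
tcp_pos: [0.5738, 0.0072, 0.0323]
eef_rot: [180.0, -0.0, -89.5]
contact_force: [-0.3, -0.5, -0.3]
gripper_width: 0.0105
```

{"fn": "step_arm", "kwargs": {
  "increments": [
    [[-0.004,0,0],[0,0,0],0.88],
    [[-0.008,0,0],[0,0,0],0.88],
    [[-0.013,0,0],[0,0,0],0.88],
    [[-0.018,0,0],[0,0,0],0.88],
    [[-0.023,0,0],[0,0,0],0.88],
    [[-0.028,0,0],[0,0,0],0.88],
    [[-0.033,0,0],[0,0,0],0.88],
    [[-0.037,0,0],[0,0,0],0.88],
    [[-0.04,0,0],[0,0,0],0.88],
    [[-0.042,0,0],[0,0,0],0.88]
  ]
}}

```text
time_s: 6.85
tcp_pos: [0.5735, 0.0491, 0.0323]
eef_rot: [-180.0, 0.0, -89.5]
contact_force: [-0.5, 0.2, -0.0]
gripper_width: 0.0105
```

```bash
python3 go.py .5745 .0635 .0322 -89.5; python3 - <<'E'
from m import *
c=cap('side','d4.png');cv2.imwrite('pics/d4c.png',cv2.resize(c['color'][80:340,140:390,::-1],None,fx=2.3,fy=2.3,interpolation=2))
C,u,L,W,t,b=measure(c,(200,200,345,340));print('side',C,np.degrees(np.arctan2(-u[0],u[1])),L,W,t,b)
c=cap('scene','s4.png');C,u,L,W,t,b=measure(c,(200,200,375,260));print(C,np.degrees(np.arctan2(-u[0],u[1])),L,W,t,b)
cv2.imwrite('pics/s4c.png',cv2.resize(c['color'][160:310,190:390,::-1],None,fx=4,fy=4,interpolation=2))
E
```

```text
t 6.85 pos [0.5735 0.0491 0.0323] rot [-180.      0.    -89.53] w 0.0105 F [-0.5  0.2 -0. ]
togo tool [-0.0144 -0.0011  0.0001] [-0.      0.     -0.0006]
side [572.18731689  83.12111664] 0.18303703 46.50343322753906 25.86273765563965 [572.11303711 106.372715  ] [572.26159668  59.86951828]
[574.4520874  154.36497498] 0.8547298 104.4250259399414 26.141904830932617 [573.67321789 206.57167816] [575.23095691 102.15827179]
```

View pics/d4c.png

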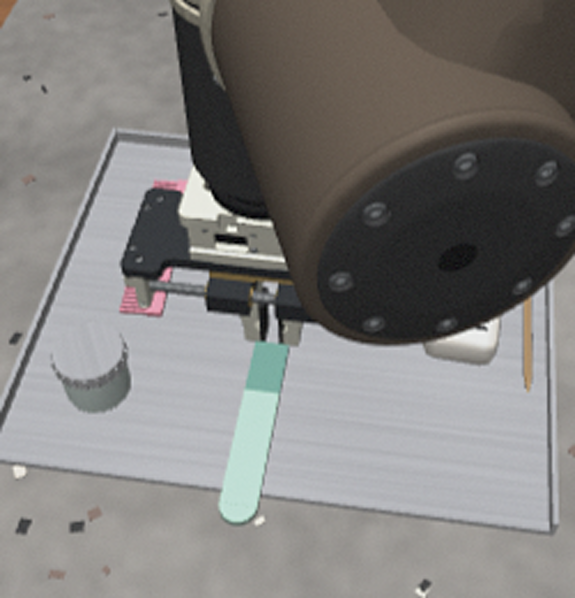

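View pics/s4c.png

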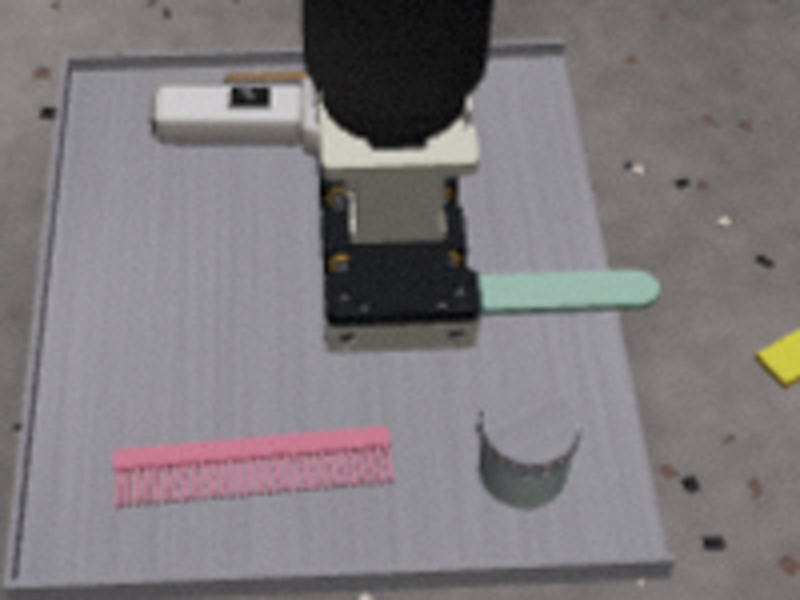

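Tip at y≈0.208, so about 25 mm overhangs, pointing straight. About 14.5 mm remains.

{"fn": "step_arm", "kwargs": {
  "increments": [
    [[-0.003,0,0],[0,0,0],0.88],
    [[-0.006,0,0],[0,0,0],0.88],
    [[-0.009,0,0],[0,0,0],0.88],
    [[-0.0115,0,0],[0,0,0],0.88],
    [[-0.0135,0,0],[0,0,0],0.88],
    [[-0.0145,0,0],[0,0,0],0.88],
    [[-0.0145,0,0],[0,0,0],0.88],
    [[-0.0145,0,0],[0,0,0],0.88]
  ]
}}

```text
time_s: 7.75
tcp_pos: [0.5734, 0.0634, 0.0323]
eef_rot: [-180.0, 0.0, -89.5]
contact_force: [0.5, -0.4, 0.4]
gripper_width: 0.0101
```

{"fn": "step_arm", "kwargs": {
  "increments": [
    [[0.004,0,0],[0,0,0],0.88],
    [[0.012,0,0],[0,0,0],0.88],
    [[0.025,0,0],[0,0,0],0.88],
    [[0.04,0,-0.005],[0,0,0],0.88],
    [[0.055,0,-0.03],[0,0,0],0.88],
    [[0.06,0,-0.06],[0,0,0],0.88],
    [[0.065,0,-0.1],[0,0,0],0.88],
    [[0.09,0,-0.13],[0,0,0],0.88],
    [[0.13,0,-0.14],[0,0,0],0.88],
    [[0.17,0,-0.14],[0,0,0],0.88]
  ]
}}

```text
time_s: 8.75
tcp_pos: [0.5756, -0.1087, 0.1755]
eef_rot: [-179.7, 0.0, -89.5]
contact_force: [0.9, 0.4, -0.5]
gripper_width: 0.0106
```

{"fn": "step_arm", "kwargs": {
  "increments": [
    [[0.04,0,0],[0,0,0],0.88],
    [[0.08,0,0],[0,0,0],0.88],
    [[0.11,0,0],[0,0,0],0.88],
    [[0.12,0,0],[0,0,0],0.88],
    [[0.12,0,0],[0,0,0],0.88]
  ]
}}

```text
time_s: 9.25
tcp_pos: [0.5748, -0.229, 0.1723]
eef_rot: [180.0, -0.0, -89.7]
contact_force: [0.4, 0.8, -0.1]
gripper_width: 0.011
```

```bash
python3 go.py .5745 .0635 .0322 -89.5; python3 - <<'E'
from m import *
c=cap('side','d5.png');cv2.imwrite('pics/d5c.png',cv2.resize(c['color'][80:340,140:390,::-1],None,fx=2.3,fy=2.3,interpolation=2))
C,u,L,W,t,b=measure(c,(200,190,345,350));print('side',C,np.degrees(np.arctan2(-u[0],u[1])),L,W,t,b)
c=cap('scene','s5.png');C,u,L,W,t,b=measure(c,(200,200,375,260));print(C,np.degrees(np.arctan2(-u[0],u[1])),L,W,t,b)
cv2.imwrite('pics/s5c.png',cv2.resize(c['color'][160:310,190:390,::-1],None,fx=4,fy=4,interpolation=2))
# butt-to-edge along tray in scene
E
```

```text
t 9.25 pos [ 0.5748 -0.229   0.1723] rot [179.98  -0.   -89.72] w 0.011 F [ 0.4  0.8 -0.1]
togo tool [-0.2925 -0.0012  0.1401] [ 0.0004 -0.     -0.0039]
side [571.7612915 131.5786438] 0.868699 112.29509735107422 25.78241729736328 [570.91003418 187.71973801] [572.61254883  75.43754959]
[575.46697998 147.09825134] -0.1594241 147.18777465820312 28.357715606689453 [575.67175288 220.69184875] [575.26220708  73.50465393]
```

View pics/d5c.png

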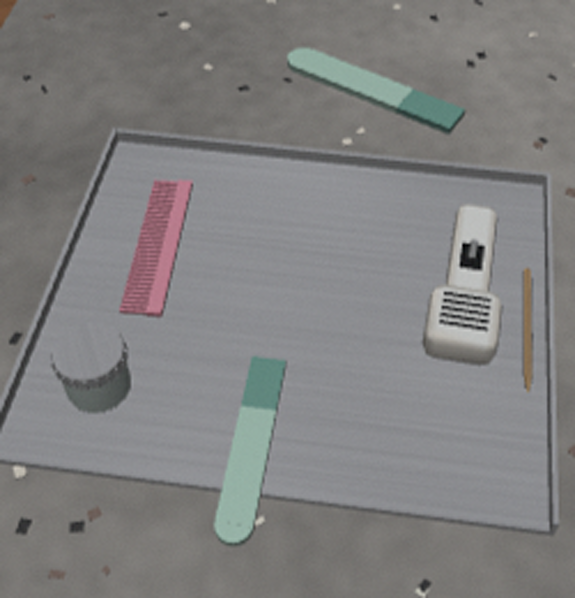

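View pics/s5c.png

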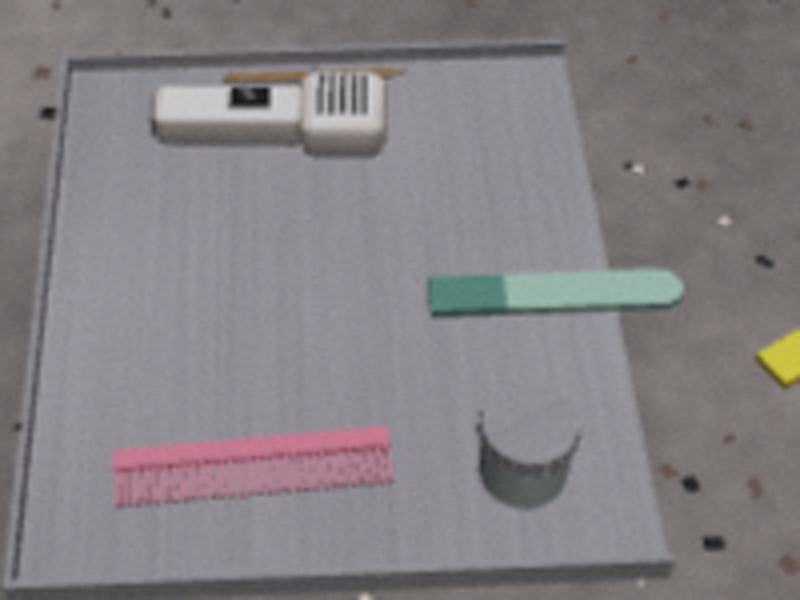

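```bash
python3 -c "
from plant import r
print(r.close_job())"
```

```text
the job is handed in; nothing more can be done
None
```

I pushed the green file flat across the tray, square end against nearly closed fingers, until about 4 cm of its rounded end stuck out over the open edge. I then backed the hand off, raised it clear of the tray and handed the job in at about 9.4 s.

- **Overhang:** The tip is at y≈0.222–0.223 m (from the butt's position plus 150 mm) and the edge at y≈0.183 m, giving about 39–40 mm. The scene-camera outline alone put the tip at 0.221 m, but its mask comes out about 3 mm short (147 mm for a 150 mm file).
- **Straightness:** The two camera views gave −0.2° and 0.9° for the file, against about 0.5° for the tray. They disagree by about 1°, but both are within about 1° of straight. The side view is the weaker reading, because its mask caught only 112 mm of the file.
- **Other objects:** The comb, dryer, jar and stick looked unmoved in the last pictures.
- **Forces:** The wrist force readings stayed under 2 N throughout.

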